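Open the label feeder for a new roll

TASK

Get the label feeder ready for a new roll: first lift the empty cardboard core up and off its post and put it in the open grey tray, then swing the feeder's cam lever up by its handle until the lever stands straight up, where the pressure roller is lifted highest. The lever springs back when released, so finish while still holding it there; leave the other things on the table where they are.

Things in the scene. Friction and masses are not known exactly. Their poses are not given: they have to be found in the camera images.
- feeder: Label feeder, fixed: grey base plate 220 x 260 x 12 mm (local x -110..110, y -100..160); origin on the table surface, local x away from the robot at yaw 0, z up. Two upright cheeks at local y -62 and +44 mm, x -8..68, top 130 mm, carry a black pressure roller. The cam lever is outside the right-hand cheek; its axis runs parallel to local y through local (30, -88, 75) mm.
- post_top (a point): Top of the feeder's upright steel post, 22 mm in diameter, 63 mm above the table; it stands at feeder local (0, 115) mm on a grey disc 68 mm across whose top is 18 mm above the table.
- core_mid (a point): Centre (half-way up) of the empty core, a loose cardboard tube 40 mm outside, 31 mm inside, 60 mm tall, 30 g, standing over the post on the disc; its top is 15 mm above the post's top, so it must rise 45 mm to come clear. Axis along z.
- tray: Open grey plastic tray, fixed, for empty cores: 170 x 140 x 40 mm outside (local x by y by z), walls 4 mm, floor about 4 mm thick. Origin under its centre on the table surface. It stands to the left or to the right of the feeder (the blue box stands on the other side).
- handle: Centre of the lever's handle: black round sleeve, 16 mm diameter, 67 mm long, parallel to feeder y, on the -y side of the lever arm (arm 38 mm to the +y side of this point); end collar 20 mm. It spins freely on its length: ignore that rotation. 110 mm from the lever axis; at rest at feeder local (-76, -126, 103) mm, with the lever upright at (30, -126, 185) mm.
- lever (a joint): Cam lever angle in rad. 0 = at rest, lever pointing to the feeder's local -x and 15 degrees above level; grows as the handle rises and swings towards local +x; 1.309 = straight up, highest lift; stop at 2.0, where the roller is lower again. A spring pushes it back to 0: 3 to 4 N at the handle.
- roller (a joint): Height in m of the pressure roller above its rest on the feed bed; driven by the cam; 0 at rest, 0.0119 at the highest lift.
- sticker_box: Blue box 83 x 113 x 44 mm, loose, leave alone; origin under its centre.
- new_roll: White roll of labels lying flat, 66 mm across, 52 mm tall, loose, leave alone; origin under its centre.
- weight: Check weight with a knob, 47 mm across, 60 mm tall, loose, leave alone; origin under its centre.
- ink: Small dropper bottle 33 mm across, 102 mm tall, loose, leave alone; origin under its centre.
Mind the look-alikes: they are no part of the job. Of the things that look like the part that bears core_mid, the smallest one is meant.

How it is judged:
By the outcome, as a careful person would: the job done as asked, in the order asked, and still so for the second after the job is handed in, while the arm keeps its last pose, push and grip.
It also fails if it takes over 58 s, if anything falls off the work surface, if the arm or the gripper's body presses on something with over 40 N, if the wrist force passes 120 N, or if a joint passes its speed limit or range.

ROBOT

A 6-joint arm with a two-finger parallel gripper is mounted at the origin on a cart in front of the work surface, level with it; the furniture and walls round the work are solid. World frame = base frame: x ahead of the robot, y to its left, z up, the work surface at z = 0. Lengths are in m, angles in rad, forces in N, time in s.
With the tool pointing down it reaches from about 0.225 to 0.875 m from the base axis. Payload 3.4 kg.
Tool frame: the origin (TCP) lies between the finger pads; the fingertips stand 19 mm ahead of it and the grasp point (between the pads) is the TCP; z points along the fingers, y is the line along which they close (so a half turn about z gives the same grasp; the last joint's range is limited). The gripper opens to 85 mm and grips with 20 to 120 N. Pads are 22 mm wide; open, the fingers measure 114 mm over their backs; the gripper's body (76 mm by 85 mm) begins 54 mm behind the grasp point. The pads swing forward as they close: fully open they stand 13 mm farther back than shut.
Start: joints at [1.193, 0.276, 1.505, -0, 1.361, -0.121], TCP at [0.146, 0.556, 0.25] pointing down, gripper open.
Joint ranges: [-2.89, 2.89], [-0.75, 2.08], [0.22, 2.7], [-1.18, 4.32], [0.11, 2.71], [-2.7, 2.7]. Speed limits (rad/s): [2.57, 2.57, 3.14, 3.14, 3.14, 3.14].

INTERFACE

Orientations are given as a unit quaternion [w, x, y, z].
In Python, from rig import get_state, imaging, ticket gives the robot as it stands. The module is installed in compiled form; this text tells all that it offers.
- The arm moves only by the shell command python3 -m inch 'ROWS' [FORCE]. ROWS is JSON, a list of rows, each an object with "claw": the opening, from -1 (shut) to 1 (fully open); "travel": the shift along the world's x, y, z in units of 200 mm (1.0 is 200 mm), a list of three; "turn": the turn about the world's z in units of 180 degrees (1.0 is 180 degrees). A call has 1 to 5 rows; each row is the pose to reach, as a shift and turn from the pose commanded when the call began, turning the shorter way round; what a row does not reach only later rows make up. A row lasts 1/10 s, in which the tool goes at most 50 mm and 8.59 degrees, less where a joint would pass 70% of its speed; a pose out of reach is approached as far as the arm can. A call with a number of a shift or a turn outside -1 to 1 is refused whole. A call with a gripper value outside its range is refused whole. The fingers move at their own pace and stop on an object; FORCE is the grip in N (left out, the last holds). Time passes only in rows, so rows that repeat a pose let the fingers close. It gives the time, the measured TCP pose, the force, the opening and the grip force at its end, in the units of the state.
- get_state(): the state, without advancing time (a new reading comes with each control period).
- imaging.get_image(name): name is "scene" or "top" or "wrist"; returns the picture (384x512x3 uint8, red, green, blue); there is no depth.
- imaging.camera_params(name): a dict with "camera_matrix" (3x3 intrinsics, pixels), "cam_to_world" (4x4, takes a point from camera to world coordinates); the wrist camera has in their place "T_tool_cam" (4x4, takes a point from camera to tool coordinates, whose origin is the TCP and whose axes are the flange's). Camera axes: x right, y down, z forward; pixel columns grow to the right and rows downward; lengths in m; the calibration is good to about 2 mm. A picture is of the moment at which its call begins: read the wrist's pose just before it. camera_params takes no time and is no camera call.
- ticket.sign_off(): hands the job in; it is judged then, once.
The state is a dict: "clock": time; "qpos": joint angles; "qd": joint speeds; "effort": joint torques, N m; "position": TCP position; "ee_rot": TCP orientation; "contact_force": force on the tool from outside, world axes, zero at the start; "moment": the same for the moment, N m; "width": finger opening in m; "gripper_force": force on a finger pad.
Only numpy, scipy, OpenCV 4.12 (cv2) and the standard library are available. Lean on these libraries where they do the work, as an engineer would, in place of code of your own. Each camera call takes 0.05 s, during which the arm holds its last target. There are 200 camera calls.

## Working session

There is one attempt and no reset: what is moved stays moved. The work goes in short steps, Python scripts to look and compute and a shell command to move; the robot and the scene stay as the last step left them, time stands still between calls to the robot, and variables do not carry over. Pictures are saved under pics/ and viewed, at most 10 in all, crops included, and the job is handed in when it is done.

```bash
mkdir -p pics; python3 - <<'E'
from rig import get_state, imaging
import cv2,numpy as np
print(get_state())
for n in("top","scene"):
    im=imaging.get_image(n);cv2.imwrite(f"pics/{n}0.png",im[:,:,::-1])
    p=imaging.camera_params(n);print(n,p["camera_matrix"].tolist(),p["cam_to_world"].round(4).tolist() if hasattr(p["cam_to_world"],"round") else p)
print(imaging.camera_params("wrist"))
E
```

```text
{'clock': 0.0, 'qpos': array([ 1.19301721e+00,  2.76626223e-01,  1.50618197e+00,  2.83510831e-07,
        1.36070681e+00, -1.21001558e-01]), 'qd': array([4.17636808e-04, 6.41994294e-05, 1.08789772e-03, 2.03204417e-04,
       7.75911037e-04, 7.63030313e-05]), 'effort': array([-1.12710251e-03, -4.16773653e+01, -2.45810205e+01, -1.68223214e-04,
        1.06989293e-02,  8.15922316e-07]), 'position': array([0.14584387, 0.55566219, 0.24940243]), 'ee_rot': array([-2.37365301e-04,  1.28036322e-01,  9.91769014e-01, -9.31406151e-04]), 'contact_force': array([ 0.87583768, -0.19962992,  0.15719338]), 'moment': array([-0.03615603, -0.00147874, -0.01173893]), 'gripper_force': 0.0, 'width': 0.08555503799082338}
top [[360.73631380685447, 0.0, 253.8270562208018], [0.0, 360.73631380685447, 188.9465196844608], [0.0, 0.0, 1.0]] [[0.0095, -0.9976, 0.0693, 0.4326], [-0.9996, -0.0115, -0.0276, 0.0168], [0.0283, -0.069, -0.9972, 0.999], [0.0, 0.0, 0.0, 1.0]]
scene [[355.20575005481066, 0.0, 254.77595260412457], [0.0, 355.20575005481066, 186.6699231605117], [0.0, 0.0, 1.0]] [[0.6427, -0.5093, 0.5723, -0.0845], [-0.7658, -0.4039, 0.5005, -0.4943], [-0.0238, -0.7599, -0.6496, 0.749], [0.0, 0.0, 0.0, 1.0]]
{'camera_matrix': array([[321.90282922,   0.        , 253.0361318 ],
       [  0.        , 321.90282922, 192.10848042],
       [  0.        ,   0.        ,   1.        ]]), 'T_tool_cam': array([[ 3.33533934e-04, -9.45706414e-01, -3.25021949e-01,
         8.33868213e-02],
       [ 9.99999526e-01,  6.12639180e-04, -7.56388998e-04,
         8.53970716e-04],
       [ 9.14443107e-04, -3.25021543e-01,  9.45706170e-01,
        -1.25369275e-01],
       [ 0.00000000e+00,  0.00000000e+00,  0.00000000e+00,
         1.00000000e+00]])}
```

View pics/top0.png

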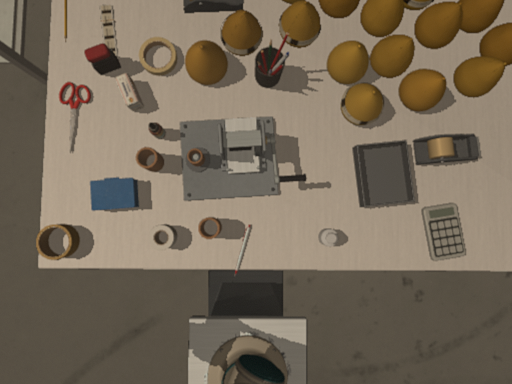

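View pics/scene0.png

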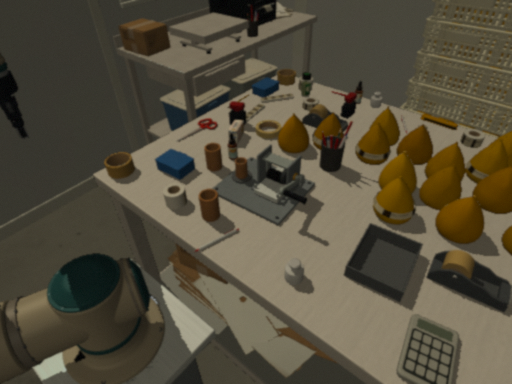

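Top view: the tubes that look alike are at (197,157), which stands on the post inside the feeder and is the smallest, and at (150,158), (209,228) and (57,241), which stand loose on the table and are larger. The one at (197,157) fits. The tray is at (384,174) and the lever handle at (292,178). I'll confirm with a crop.

```bash
cat > h.py <<'E'
import numpy as np
from rig import imaging,get_state
from scipy.spatial.transform import Rotation as R
def cam(n,st=None):
    p=imaging.camera_params(n)
    if n!="wrist": return np.array(p["camera_matrix"]),np.array(p["cam_to_world"])
    T=np.eye(4);q=st["ee_rot"];T[:3,:3]=R.from_quat([q[1],q[2],q[3],q[0]]).as_matrix();T[:3,3]=st["position"]
    return np.array(p["camera_matrix"]),T@np.array(p["T_tool_cam"])
def ray(n,u,v,z,st=None):
    K,T=cam(n,st);d=T[:3,:3]@np.linalg.inv(K)@[u,v,1];o=T[:3,3]
    return (o+d*(z-o[2])/d[2])
def proj(n,P,st=None):
    K,T=cam(n,st);c=np.linalg.inv(T)@[*P,1];p=K@c[:3];return p[:2]/p[2]
E
python3 - <<'E'
import cv2
from h import *
im=cv2.imread("pics/top0.png")
cv2.imwrite("pics/top0c.png",cv2.resize(im[100:250,130:330],None,fx=4,fy=4,interpolation=cv2.INTER_CUBIC))
E
```

```text
(no output)
```

View pics/top0c.png

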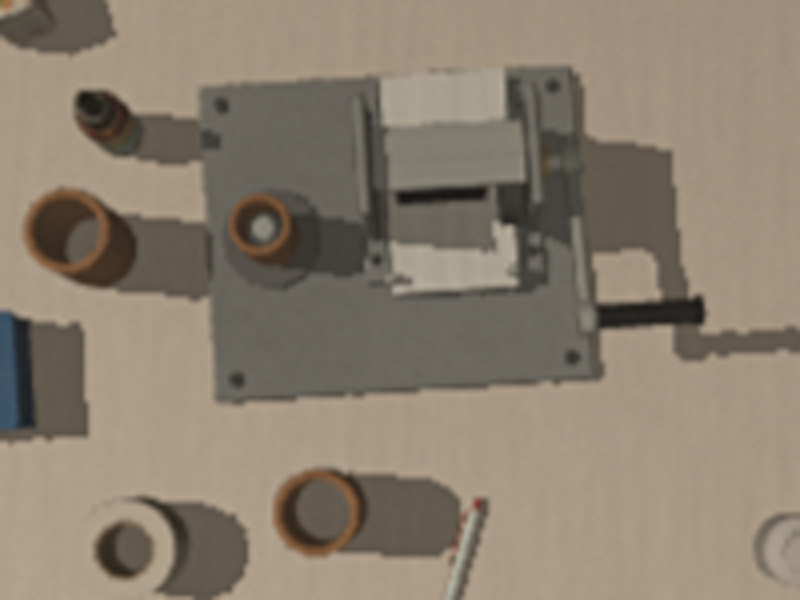

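The crop shows the tube at crop (263,227), full image (195.6,156.6). The steel post is visible inside it and it is clearly narrower than its neighbours, so it is the one meant. The plate corners are at (201,90), (573,68), (601,375) and (219,400).

```bash
python3 - <<'E'
from h import *
f=lambda u,v:(130+u/4-.375,100+v/4-.375)
c=np.array([ray("top",*f(*p),.012) for p in[(201,90),(573,68),(601,375),(219,400)]])[:,:2]
L=np.array([[110,160],[110,-100],[-110,-100],[-110,160]])/1000
# rigid fit
cm,Lm=c.mean(0),L.mean(0);U,S,Vt=np.linalg.svd((L-Lm).T@(c-cm));Rm=(U@Vt).T
t=cm-Rm@Lm;print("R",Rm,"yaw",np.degrees(np.arctan2(Rm[1,0],Rm[0,0])),"t",t,"res",(L@Rm.T+t-c)*1000)
for n,l in[("post",(0,.115)),("handle",(-.076,-.126)),("up",(.03,-.126)),("axis",(.03,-.088))]:print(n,Rm@l+t)
print("core top",ray("top",*f(261,228),.078),"handle mid",ray("top",*f(652,312),.103), "handle ends",ray("top",*f(600,316),.103),ray("top",*f(703,309),.103))
for p in[(354,146),(411,141),(415,206),(361,208)]:print("tray",ray("top",*p,.04))
for n,p,z in[("box",(115,194),.044),("roll",(165,236),.052),("wt",(330,237),.05),("ink",(153,127),.1),("roll2",(150,158),.06)]:print(n,ray("top",*p,z))
E
```

```text
R [[ 0.99668844 -0.08131516]
 [ 0.08131516  0.99668844]] yaw 4.664164948950182 t [0.58930062 0.02762241] res [[ 2.01125989  0.40922167]
 [ 3.2594373  -1.40381383]
 [-2.03985027  1.23033775]
 [-3.23084692 -0.2357456 ]]
post [0.57994938 0.14224158]
handle [ 0.52379801 -0.10414028]
up [ 0.62944698 -0.09552087]
axis [ 0.62635701 -0.05764671]
core top [0.57795401 0.14329873 0.078     ] handle mid [ 0.52441252 -0.10491468  0.103     ] handle ends [ 0.52149626 -0.07230089  0.103     ] [ 0.52669837 -0.13697851  0.103     ]
tray [ 0.61901512 -0.28014745  0.04      ]
tray [ 0.63512115 -0.43687079  0.04      ]
tray [ 0.4582474  -0.44407034  0.04      ]
tray [ 0.45140577 -0.29740933  0.04      ]
box [0.4815076  0.35455651 0.044     ]
roll [0.37358393 0.21963192 0.052     ]
wt [ 0.37421654 -0.2110501   0.05      ]
ink [0.64796496 0.24643682 0.1       ]
roll2 [0.57554757 0.26206077 0.06      ]
```

```bash
python3 -m inch '[{"claw":1,"travel":[0.72,-0.69,0],"turn":-0.2},{"claw":1,"travel":[0.72,-0.69,0],"turn":-0.2},{"claw":1,"travel":[0.72,-0.69,0],"turn":-0.2},{"claw":1,"travel":[0.72,-0.69,0],"turn":-0.2},{"claw":1,"travel":[0.72,-0.69,0],"turn":-0.2}]' 30
python3 -m inch '[{"claw":1,"travel":[0.72,-0.69,0],"turn":-0.19},{"claw":1,"travel":[0.72,-0.69,0],"turn":-0.19},{"claw":1,"travel":[0.72,-0.69,0],"turn":-0.19},{"claw":1,"travel":[0.72,-0.69,0],"turn":-0.19},{"claw":1,"travel":[0.72,-0.69,0],"turn":-0.19}]'
```

```text
clock: 0.6
position: [0.2938, 0.4141, 0.25]
ee_rot: [0.002, 0.432, 0.902, -0.001]
contact_force: [0.1, 1.4, -0.2]
width: 0.0852
gripper_force: 0.0
clock: 1.1
position: [0.438, 0.2769, 0.2499]
ee_rot: [0.002, 0.678, 0.735, -0.0]
contact_force: [-0.6, 0.1, -0.2]
width: 0.0851
gripper_force: 0.0
```

```bash
python3 -m inch '[{"claw":1,"travel":[0.705,-0.67,-0.25],"turn":0},{"claw":1,"travel":[0.705,-0.67,-0.25],"turn":0},{"claw":1,"travel":[0.705,-0.67,-0.25],"turn":0},{"claw":1,"travel":[0.705,-0.67,-0.25],"turn":0},{"claw":1,"travel":[0.705,-0.67,-0.25],"turn":0}]'
python3 - <<'E'
from h import *
import cv2
s=get_state();im=imaging.get_image("wrist")[:,:,::-1];cv2.imwrite("pics/w1.png",im)
q=s["ee_rot"];print(s["position"],R.from_quat([*q[1:],q[0]]).as_matrix().round(3), s["qpos"])
print(proj("wrist",[.579,.1425,.078],s))
E
```

```text
clock: 1.6
position: [0.578, 0.1432, 0.1977]
ee_rot: [0.0, 0.676, 0.737, -0.001]
contact_force: [-0.2, 0.7, 0.2]
width: 0.0858
gripper_force: 0.0
[0.57803344 0.14316067 0.19766866] [[-0.086  0.996 -0.001]
 [ 0.996  0.086 -0.002]
 [-0.002 -0.001 -1.   ]] [ 0.12712718  0.3399943   1.54421562 -0.0020699   1.25865401  0.04182432]
[253.53453125 192.73255442]
```

View pics/w1.png

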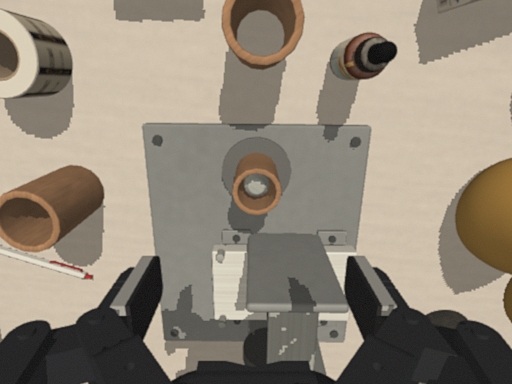

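The wrist view shows the core's top rim centred at (257,190), about 3 px (2 mm) from the prediction. I'll descend with that correction.

```bash
python3 -m inch '[{"claw":1,"travel":[0.012,0.004,-0.2],"turn":0},{"claw":1,"travel":[0.012,0.004,-0.4],"turn":0},{"claw":1,"travel":[0.012,0.004,-0.55],"turn":0},{"claw":1,"travel":[0.012,0.004,-0.69],"turn":0},{"claw":1,"travel":[0.012,0.004,-0.69],"turn":0}]'
python3 -m inch '[{"claw":-0.2,"travel":[0,0,0],"turn":0},{"claw":-0.4,"travel":[0,0,0],"turn":0},{"claw":-0.4,"travel":[0,0,0],"turn":0},{"claw":-0.4,"travel":[0,0,0],"turn":0},{"claw":-0.4,"travel":[0,0,0],"turn":0}]' 25
```

```text
clock: 2.15
position: [0.5731, 0.1485, 0.0589]
ee_rot: [-0.003, 0.674, 0.739, -0.003]
contact_force: [-0.8, 0.4, 0.4]
width: 0.0856
gripper_force: 0.0
clock: 2.65
position: [0.5786, 0.1475, 0.0644]
ee_rot: [0.001, 0.675, 0.738, 0.002]
contact_force: [-0.2, 0.8, 6.6]
width: 0.04
gripper_force: 24.9
```

```bash
python3 -m inch '[{"claw":-0.6,"travel":[0,0,0.1],"turn":0},{"claw":-0.6,"travel":[0,0,0.2],"turn":0},{"claw":-0.6,"travel":[0,0,0.35],"turn":0},{"claw":-0.6,"travel":[0,0,0.55],"turn":0},{"claw":-0.6,"travel":[0,0,0.75],"turn":0}]' 25
```

```text
clock: 3.15
position: [0.577, 0.1467, 0.2138]
ee_rot: [-0.0, 0.675, 0.738, -0.0]
contact_force: [1.6, -0.3, -0.5]
width: 0.0395
gripper_force: 25.5
```

```bash
python3 - <<'E'
from h import *
import cv2
s=get_state();a=imaging.get_image("wrist");b=imaging.get_image("scene")
cv2.imwrite("pics/m1.png",cv2.resize(np.hstack([a,b[100:300,130:400].repeat(2,0).repeat(2,1)[:384]])[:,:,::-1],(800,293)))
print(s["position"],s["width"],s["gripper_force"],s["contact_force"])
E
```

```text
[0.5770115  0.14673224 0.21382377] 0.03953779777278716 25.479559237137437 [ 1.56764611 -0.2960848  -0.53874397]
```

View pics/m1.png

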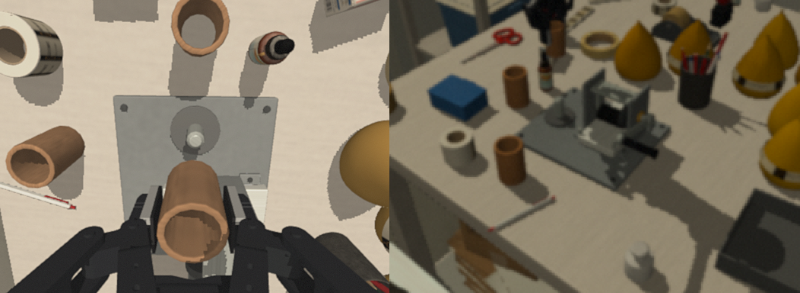

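The core is held and clear of the bare post at wrist (195,138). The loose tubes have not moved. Next, carry it to the tray.

```bash
python3 -m inch '[{"claw":-0.6,"travel":[-0.04,-0.2,0],"turn":0},{"claw":-0.6,"travel":[-0.06,-0.4,0],"turn":0},{"claw":-0.6,"travel":[-0.07,-0.6,0],"turn":0},{"claw":-0.6,"travel":[-0.07,-0.8,0],"turn":0},{"claw":-0.6,"travel":[-0.07,-1,0],"turn":0}]'
python3 -m inch '[{"claw":-0.6,"travel":[-0.04,-0.2,0],"turn":0},{"claw":-0.6,"travel":[-0.06,-0.4,0],"turn":0},{"claw":-0.6,"travel":[-0.07,-0.6,0],"turn":0},{"claw":-0.6,"travel":[-0.07,-0.8,0],"turn":0},{"claw":-0.6,"travel":[-0.07,-1,0],"turn":0}]'
python3 -m inch '[{"claw":-0.6,"travel":[-0.04,-0.2,0],"turn":0},{"claw":-0.6,"travel":[-0.04,-0.4,0],"turn":0},{"claw":-0.6,"travel":[-0.04,-0.55,0],"turn":0},{"claw":-0.6,"travel":[-0.04,-0.55,0],"turn":0},{"claw":-0.6,"travel":[-0.04,-0.55,0],"turn":0}]'
```

```text
clock: 3.75
position: [0.5627, -0.0545, 0.212]
ee_rot: [-0.0, 0.675, 0.738, -0.0]
contact_force: [0.1, 0.9, -0.0]
width: 0.0395
gripper_force: 25.5
clock: 4.25
position: [0.5487, -0.2546, 0.2119]
ee_rot: [-0.0, 0.675, 0.738, 0.0]
contact_force: [0.9, -0.7, -1.0]
width: 0.0393
gripper_force: 25.5
clock: 4.75
position: [0.5408, -0.3632, 0.2114]
ee_rot: [-0.001, 0.676, 0.737, 0.0]
contact_force: [-0.4, 0.9, -0.6]
width: 0.0397
gripper_force: 25.5
```

```bash
python3 -m inch '[{"claw":-0.6,"travel":[0,0,-0.25],"turn":0},{"claw":-0.6,"travel":[0,0,-0.5],"turn":0},{"claw":-0.6,"travel":[0,0,-0.65],"turn":0},{"claw":-0.6,"travel":[0,0,-0.74],"turn":0},{"claw":-0.6,"travel":[0,0,-0.79],"turn":0}]'
python3 -m inch '[{"claw":-0.6,"travel":[0,0,0],"turn":0},{"claw":0,"travel":[0,0,0],"turn":0},{"claw":0.2,"travel":[0,0,0],"turn":0},{"claw":0.2,"travel":[0,0,0],"turn":0},{"claw":0.2,"travel":[0,0,0],"turn":0}]'
python3 -m inch '[{"claw":0.2,"travel":[0,0,0.1],"turn":0},{"claw":0.2,"travel":[0,0,0.25],"turn":0},{"claw":0.2,"travel":[0,0,0.5],"turn":0},{"claw":0.2,"travel":[0,0,0.75],"turn":0},{"claw":0.2,"travel":[0,0,0.8],"turn":0}]'
python3 - <<'E'
from h import *
import cv2
a=imaging.get_image("wrist");b=imaging.get_image("scene")
cv2.imwrite("pics/m2.png",cv2.resize(np.hstack([a,b])[:,:,::-1],(800,300)))
E
```

```text
clock: 5.25
position: [0.5404, -0.3604, 0.0522]
ee_rot: [-0.002, 0.675, 0.738, 0.0]
contact_force: [-0.1, 0.9, 0.8]
width: 0.0398
gripper_force: 25.5
clock: 5.75
position: [0.5418, -0.3634, 0.0553]
ee_rot: [0.001, 0.675, 0.738, 0.0]
contact_force: [0.4, 0.8, -0.0]
width: 0.0509
gripper_force: 0.0
clock: 6.25
position: [0.544, -0.3652, 0.2221]
ee_rot: [0.007, 0.675, 0.738, 0.0]
contact_force: [0.4, -0.2, 0.1]
width: 0.0511
gripper_force: 0.0
```

View pics/m2.png

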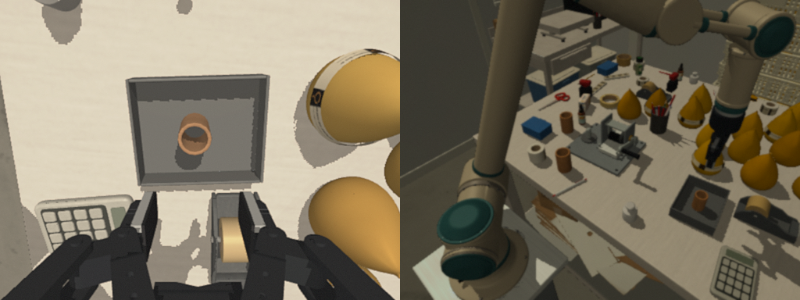

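The core stands upright in the tray, at wrist picture (194,135). Now go above the handle and measure it.

```bash
python3 -m inch '[{"claw":0.5,"travel":[-0.03,0.25,0],"turn":0},{"claw":0.5,"travel":[-0.05,0.5,0],"turn":0},{"claw":0.5,"travel":[-0.07,0.75,0],"turn":0},{"claw":0.5,"travel":[-0.085,1,0],"turn":0},{"claw":0.5,"travel":[-0.085,1,0],"turn":0}]'
python3 -m inch '[{"claw":0.5,"travel":[0,0.2,0],"turn":0},{"claw":0.5,"travel":[0,0.28,0],"turn":0},{"claw":0.5,"travel":[0,0.28,0],"turn":0},{"claw":0.5,"travel":[0,0.28,0],"turn":0}]'
python3 - <<'E'
from h import *
import cv2
s=get_state();a=imaging.get_image("wrist")
cv2.imwrite("pics/w3.png",a[:,:,::-1]);print(s["position"],[proj("wrist",[.524,y,.103],s) for y in(-.072,-.104,-.137)])
E
```

```text
clock: 6.85
position: [0.5217, -0.1565, 0.2122]
ee_rot: [-0.004, 0.673, 0.739, 0.0]
contact_force: [0.5, -0.2, 1.0]
width: 0.0643
gripper_force: 0.0
clock: 7.25
position: [0.5243, -0.1077, 0.2135]
ee_rot: [-0.0, 0.675, 0.738, -0.001]
contact_force: [-0.3, -0.6, 0.1]
width: 0.0641
gripper_force: 0.0
[ 0.52427841 -0.10765492  0.21346646] [array([256.28812835, 150.83337636]), array([252.44862236, 191.45840658]), array([248.8110595, 229.9467176])]
```

View pics/w3.png

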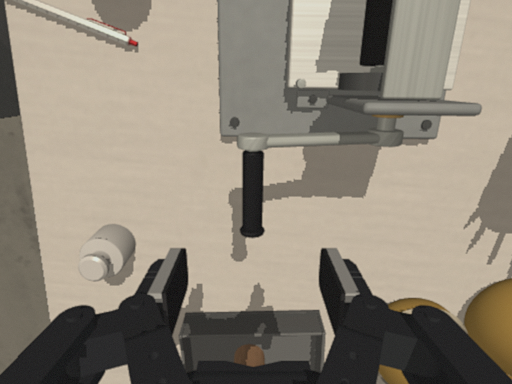

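Handle spans (253,150) to (252,233), with its centre where predicted. Descend, grip, and compute the arc.

```bash
python3 -m inch '[{"claw":0.3,"travel":[0,0,-0.2],"turn":0},{"claw":0.3,"travel":[0,0,-0.4],"turn":0},{"claw":0.3,"travel":[0,0,-0.5],"turn":0},{"claw":0.3,"travel":[0,0,-0.55],"turn":0},{"claw":0.3,"travel":[0,0,-0.55],"turn":0}]'
python3 -m inch '[{"claw":-0.3,"travel":[0,0,0],"turn":0},{"claw":-0.6,"travel":[0,0,0],"turn":0},{"claw":-0.9,"travel":[0,0,0],"turn":0},{"claw":-1,"travel":[0,0,0],"turn":0},{"claw":-1,"travel":[0,0,0],"turn":0}]' 50
python3 - <<'E'
import numpy as np
for d in range(15,95,5):
    a=np.radians(d);dx=.106253-.11*np.cos(a);print(d,np.round(np.array([dx*.9967,dx*.0813,.11*np.sin(a)-.02847])/.2,3))
E
```

```text
clock: 7.8
position: [0.5238, -0.1079, 0.103]
ee_rot: [-0.001, 0.675, 0.737, -0.001]
contact_force: [-0.1, -0.1, 0.0]
width: 0.0555
gripper_force: 0.0
clock: 8.3
position: [0.5235, -0.1077, 0.1051]
ee_rot: [0.0, 0.675, 0.738, -0.001]
contact_force: [-5.5, -2.9, 3.6]
width: 0.0145
gripper_force: 48.7
15 [0. 0. 0.]
20 [0.014 0.001 0.046]
25 [0.033 0.003 0.09 ]
30 [0.055 0.004 0.133]
35 [0.08  0.007 0.173]
40 [0.11  0.009 0.211]
45 [0.142 0.012 0.247]
50 [0.177 0.014 0.279]
55 [0.215 0.018 0.308]
60 [0.255 0.021 0.334]
65 [0.298 0.024 0.356]
70 [0.342 0.028 0.374]
75 [0.388 0.032 0.389]
80 [0.434 0.035 0.399]
85 [0.482 0.039 0.406]
90 [0.53  0.043 0.408]
```

```bash
python3 -m inch '[{"claw":-1,"travel":[0.014,0.001,0.046],"turn":0},{"claw":-1,"travel":[0.033,0.003,0.09],"turn":0},{"claw":-1,"travel":[0.055,0.004,0.133],"turn":0},{"claw":-1,"travel":[0.08,0.007,0.173],"turn":0},{"claw":-1,"travel":[0.11,0.009,0.211],"turn":0}]'
python3 -m inch '[{"claw":-1,"travel":[0.032,0.003,0.036],"turn":0},{"claw":-1,"travel":[0.067,0.005,0.068],"turn":0},{"claw":-1,"travel":[0.105,0.009,0.097],"turn":0},{"claw":-1,"travel":[0.145,0.012,0.123],"turn":0},{"claw":-1,"travel":[0.188,0.015,0.145],"turn":0}]'
```

```text
clock: 8.8
position: [0.5443, -0.1061, 0.1464]
ee_rot: [-0.001, 0.675, 0.738, -0.002]
contact_force: [-4.7, -4.7, -2.3]
width: 0.0142
gripper_force: 48.8
clock: 9.3
position: [0.5815, -0.1033, 0.1758]
ee_rot: [-0.001, 0.675, 0.738, -0.003]
contact_force: [-6.8, -4.3, 1.6]
width: 0.0144
gripper_force: 49.2
```

Following the arc; finish to 90°.

```bash
python3 -m inch '[{"claw":-1,"travel":[0.044,0.004,0.018],"turn":0},{"claw":-1,"travel":[0.09,0.008,0.033],"turn":0},{"claw":-1,"travel":[0.136,0.011,0.043],"turn":0},{"claw":-1,"travel":[0.184,0.015,0.05],"turn":0},{"claw":-1,"travel":[0.232,0.019,0.052],"turn":0}]'
python3 -m inch '[{"claw":-1,"travel":[0,0,0],"turn":0},{"claw":-1,"travel":[0,0,0],"turn":0},{"claw":-1,"travel":[0,0,0],"turn":0}]'
python3 - <<'E'
from h import *
import cv2
P=[]
for i in range(6):
    s=get_state();P.append(np.r_[s["position"],s["contact_force"]]);b=imaging.get_image("scene")
a=imaging.get_image("wrist");t=imaging.get_image("top")
print(np.mean(P,0).round(4),np.std(P,0).round(4))
z=lambda i,x,y,w,h,S:cv2.resize(i[y:y+h,x:x+w],S,interpolation=cv2.INTER_CUBIC)
cv2.imwrite("pics/m4.png",np.hstack([z(b,210,110,140,120,(400,343)),z(a,0,0,512,384,(400,343))])[:,:,::-1])
E
```

```text
clock: 9.8
position: [0.6292, -0.0996, 0.1869]
ee_rot: [-0.0, 0.675, 0.738, -0.002]
contact_force: [-5.6, -3.9, 1.6]
width: 0.0144
gripper_force: 49.3
clock: 10.1
position: [0.6311, -0.0994, 0.1869]
ee_rot: [0.002, 0.675, 0.738, 0.0]
contact_force: [-0.9, -5.6, 3.3]
width: 0.0144
gripper_force: 49.4
[ 0.6311 -0.0994  0.1869 -1.1579 -5.3772  3.0167] [0.     0.     0.     0.2993 0.3537 0.3127]
```

View pics/m4.png

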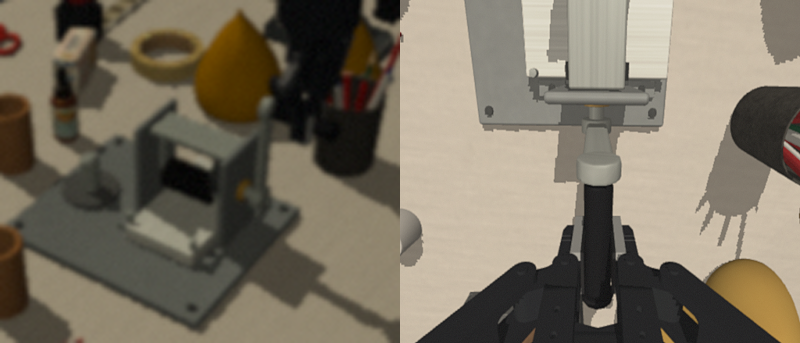

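The lever stands upright. A circle through the measured handle positions puts it about 0.8° past vertical, so nudge it back 1.5 mm and let it settle.

```bash
python3 -m inch '[{"claw":-1,"travel":[-0.007,-0.001,0],"turn":0},{"claw":-1,"travel":[-0.007,-0.001,0],"turn":0},{"claw":-1,"travel":[-0.007,-0.001,0],"turn":0},{"claw":-1,"travel":[-0.007,-0.001,0],"turn":0},{"claw":-1,"travel":[-0.007,-0.001,0],"turn":0}]'
python3 -m inch '[{"claw":-1,"travel":[0,0,0],"turn":0},{"claw":-1,"travel":[0,0,0],"turn":0},{"claw":-1,"travel":[0,0,0],"turn":0},{"claw":-1,"travel":[0,0,0],"turn":0},{"claw":-1,"travel":[0,0,0],"turn":0}]'
python3 -c "
from rig import ticket;print(ticket.sign_off())"
```

```text
clock: 11.0
position: [0.6299, -0.0995, 0.187]
ee_rot: [0.002, 0.675, 0.738, 0.0]
contact_force: [-0.5, -5.6, 3.3]
width: 0.0145
gripper_force: 49.4
clock: 11.5
position: [0.6299, -0.0995, 0.1869]
ee_rot: [0.002, 0.675, 0.738, 0.0]
contact_force: [-0.2, -6.0, 3.5]
width: 0.0143
gripper_force: 49.4
the job is handed in; nothing more can be done
None
```

The empty core is standing in the tray and the gripper is holding the cam lever upright, within about 0.3° of vertical by my measurement; I handed the job in at 11.5 s, and no verdict came back.

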